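# Fit the box carrier on the shaker's locating pin and latch it

### The job

Pick up the aluminium box carrier by its bridge handle and lay it on the bench shaker, square with the platform, nudging it about without forcing it until the hole in its middle drops over the locating pin and it lies fully home, flat on the platform. Then swing the shaker's latch over the edge of the plate so that it points straight in across it, let go, and leave everything else on the bench where it is.

Things in the scene. Friction and masses are not known exactly. Their poses are not given: they have to be found in the camera images.
- carrier: Box carrier of bare aluminium, about 0.3 kg, loose on the bench: flat plate 170 (its x) x 100 (its y) x 6 mm, an 8 mm high, 50 mm long lip midway on each short end, a bridge handle across the middle. A round through hole, 14.5 mm in diameter, is in the exact middle, under the handle. Origin: hole centre at the plate's underside; z up. A half turn makes no difference. Home, its underside lies on the platform.
- carrier_grip (a point): Middle of the bridge handle's bar, 48 mm above the plate's underside: bar 12 mm wide (carrier's x), 12 mm high, 82 mm long (carrier's y), free underneath for 36 mm and for 31 mm either side of the middle.
- shaker: Bench shaker, fixed: white housing, grey platform 206 x 206 mm, its top 80 mm above the bench. Origin: centre of its underside; z up. Square with it means the carrier's x along the shaker's x (either way round). A fixed steel locating pin stands on the platform: 12 mm in diameter, 9 mm high, the upper 2 mm tapering to 8 mm; the carrier rests on it, 9 mm up, until the hole is over it.
- platform (a point): Centre of the platform's flat top, axes as the shaker's; also the centre of a thin steel hub disc 48 mm across. The locating pin's axis stands 7 mm from this centre, in a direction that differs every time and is not measured (it can be seen when nothing covers it, or felt for with the carrier's hole).
- latch (a joint): Turning latch (rad). At 0 its blade points along the shaker's +x, beside the carrier's place; grows clockwise seen from above; at 1.57 the blade points along the shaker's -y, in over the carrier's long edge (stop at 1.6). Starts at -0.5 to 0.1, stays where left, 2 N at the post turns it. Blade 55 x 16 x 6 mm, underside 9 mm above the platform: it clears the plate only when that is home.
- latch_post (a point): On the latch's upright round black grip post, 14 mm in diameter, on the blade 32 mm from the pivot. This point is on its axis, 30 mm above the platform; the post runs from 15 to 43 mm above the platform. It can be pinched or pushed.
- latch_pivot (a point): The latch's vertical pivot axis, at the platform's height: 50 mm along the shaker's x and 90 mm along its y from the platform's centre.
- box_a: Clear open rearing box 120 x 170 x 70 mm, to be left alone. Origin: centre of underside.
- box_b: A second such box, to be left alone.
- jar: Jar with a white cap, 64 mm across, 90 mm high, to be left alone. Origin: centre of underside.
- dish: Closed pale round dish 84 mm across, 12 mm high, to be left alone. Origin: centre of underside.
- marker: Black marker pen 130 mm (its x) x 13 x 13 mm, lying between the task's things, to be left alone. Origin: centre of underside.
- brush: Hand brush lying on the bench, to be left alone.
- notepad: Yellow notepad 210 x 150 x 12 mm, to be left alone. Origin: centre of underside.
Not all that is in view belongs to the job. What is shaped like the carrier but blue is not meant.

How it is judged (in metres and radians):
On the way, in this order (a step that is already met when the one before it is completed fails the run):
1. the carrier is home: hole over the pin, flat on the platform and square with it (z of carrier in the frame of platform below 0.0025 m and horizontal distance between carrier and platform below 0.013 m and angle between carrier's own z axis and vertical below 0.035 rad and angle between the x axis of carrier and the x axis of shaker, either way round below 0.17 rad), for 0.2 s.
2. with the carrier home, the latch is swung in over its edge (all of step 1 and value of joint latch above 1.35 rad), for 0.2 s.
At the end, for the whole second after the job is handed in: The carrier lies on the platform with its hole over the pin: underside within 2.5 mm of the platform, its middle within 13 mm of the platform's centre, tilted less than 2 degrees, its long side within 0.17 rad of the shaker's x, at rest; the latch stands past 1.35 rad, over the plate (all of step 2 and linear speed of carrier below 0.02 m/s); the robot touches nothing.
It fails at once if the carrier is pressed or dropped on the shaker, its pin or its latch with more than 40 N (contact force between carrier and shaker above 40 N).
It fails at once if another thing on the bench is moved by more than 30 mm (distance of any of box_a, box_b, jar, dish, marker, brush, notepad from where it was at the start of the episode above 0.03 m).
It also fails if it takes over 64 s, if anything falls off the work surface, if the arm or the gripper's body presses on something with over 40 N, if the wrist force passes 120 N, or if a joint passes its speed limit or range.

### The arm

A 6-joint arm with a two-finger parallel gripper is mounted at the origin on the work surface. World frame = base frame: x ahead of the robot, y to its left, z up, the work surface at z = 0. Lengths are in mm, angles in rad, forces in N, time in s.
With the tool pointing down it reaches from about 350 to 975 mm from the base axis. Payload 7.1 kg.
Tool frame: the origin (TCP) lies on the front face of the gripper's body, between the roots of the fingers; the fingertips stand 80 mm ahead of it and the grasp point (between the pads) lies 61 mm ahead of it; z points along the fingers, y is the line along which they close (so a half turn about z gives the same grasp; the last joint's range is limited). The gripper opens to 88 mm and grips with 3 to 60 N. Pads are 20 mm wide; open, the fingers measure 115 mm over their backs; the gripper's body (75 mm by 178 mm) begins 61 mm behind the grasp point.
Start: joints at [1.161, 0.423, 1.63, -0, 1.089, -0.019], TCP at [238.048, 577.874, 302.675] pointing down, gripper open.
Joint ranges: [-3, 3], [-0.9, 2.11], [0.09, 2.58], [-1.31, 4.45], [0.11, 2.69], [-2.54, 2.54]. Speed limits (rad/s): [2.39, 2.39, 3.01, 3.14, 3.14, 3.14].

### API

Orientations are given as a rotation vector (axis times angle).
In Python, from workcell import readout, vision, close_job gives the robot as it stands.
- The arm moves only by the tool servo_tool, never from a script. Its argument "plan" is a list that holds one entry, the list of rows, each a list of 7 numbers: the gripper command: -1 is fully open, 1 is shut, values between are in proportion, then the shift along the world's x, y, z in units of 40 mm (1.0 is 40 mm), then the turn, a rotation vector about the world's x, y, z in units of 5 degrees (1.0 is 5 degrees). A call has 1 to 5 rows; each row shifts and turns the commanded pose from where the row before left it; what a row does not reach is not made up. A row lasts 1/12 s, in which the tool goes at most 41.7 mm and 7.16 degrees, less where a joint would pass 70% of its speed; a pose out of reach is approached as far as the arm can. A call is refused whole if a number of a shift passes 1 or a number of a turn 1, either way. A call with a gripper value outside its range is refused whole. The fingers move at their own pace and stop on an object; the grip force is fixed at half the most. Time passes only in rows, so rows that do not move let the fingers close. It gives the time, the measured TCP pose, the force, the opening and the grip force at its end, in the units of the state.
- readout.get_obs(): the state, without advancing time (a new reading comes with each control period).
- vision.get_image(name): name is "scene" or "top" or "wrist"; returns the picture (480x640x3 uint8, red, green, blue); there is no depth.
- vision.camera_params(name): a dict with "fx", "fy", "cx", "cy" (pixels), "rvec" (rotation vector, rad) and "tvec" (3), from world to camera coordinates, as OpenCV has them; the wrist camera has in their place "hand_eye" (4x4, takes a point from camera to tool coordinates, whose origin is the TCP and whose axes are the flange's). Camera axes: x right, y down, z forward; pixel columns grow to the right and rows downward; lengths in mm; the calibration is good to about 2 mm. A picture is of the moment at which its call begins: read the wrist's pose just before it. camera_params takes no time and is no camera call.
- close_job(): hands the job in; it is judged then, once.
The state is a dict: "t": time; "qpos": joint angles; "qvel": joint speeds; "joint_torque": joint torques, N m; "ee_pos": TCP position; "orientation": TCP orientation; "ft_force": force on the tool from outside, world axes, zero at the start; "moment": the same for the moment, N m; "width": finger opening in mm; "grasp_force": force on a finger pad.
Only numpy, scipy, OpenCV 4.12 (cv2) and the standard library are available. Lean on these libraries where they do the work, as an engineer would, in place of code of your own. Each camera call takes 0.05 s, during which the arm holds its last target. There are 200 camera calls.

## Working session

There is one attempt and no reset: what is moved stays moved. The work goes in short steps, Python scripts to look and compute and a tool call to move; the robot and the scene stay as the last step left them, time stands still between calls to the robot, and variables do not carry over. Pictures are saved under pics/ and viewed, at most 10 in all, crops included, and the job is handed in when it is done.

Besides the shell and the picture viewer there is one more tool, called after ">>>" in YAML: its name, and indented under it one key for each argument. servo_tool: Moves the arm, as the interface text tells. Its arguments: {"type":"object","properties":{"plan":{"type":"array"}},"required":["plan"]}

```bash
mkdir -p pics
cat > h.py <<'E'
import numpy as np,cv2
from workcell import readout,vision,close_job
from scipy.spatial.transform import Rotation as R
def shot(n,f=None):
    o=readout.get_obs(); im=vision.get_image(n)
    if f: cv2.imwrite('pics/'+f,cv2.cvtColor(im,cv2.COLOR_RGB2BGR))
    return im,o
def ray(n,uv,o=None):
    p=vision.camera_params(n)
    d=np.array([(uv[0]-p['cx'])/p['fx'],(uv[1]-p['cy'])/p['fy'],1.])
    if n=='wrist':
        H=np.array(p['hand_eye']);Rt=R.from_rotvec(o['orientation']).as_matrix()
        return Rt@H[:3,3]+np.array(o['ee_pos']),Rt@H[:3,:3]@d
    Rm=R.from_rotvec(np.ravel(p['rvec'])).as_matrix()
    return -Rm.T@np.ravel(p['tvec']),Rm.T@d
def pt(n,uv,z,o=None):
    c,d=ray(n,uv,o); return c+d*(z-c[2])/d[2]
def proj(n,X,o=None):
    p=vision.camera_params(n);X=np.array(X,float)
    if n=='wrist':
        H=np.array(p['hand_eye']);Rt=R.from_rotvec(o['orientation']).as_matrix()
        x=H[:3,:3].T@(Rt.T@(X-np.array(o['ee_pos']))-H[:3,3])
    else: x=R.from_rotvec(np.ravel(p['rvec'])).as_matrix()@X+np.ravel(p['tvec'])
    return np.array([x[0]/x[2]*p['fx']+p['cx'],x[1]/x[2]*p['fy']+p['cy']])
E
python3 - <<'E'
from h import *
im,o=shot('top','top1.png'); im,o=shot('scene','scene1.png'); print(o)
for n in('top','scene'):
    print(n,ray(n,(320,240)),vision.camera_params(n)['fx'])
print(vision.camera_params('wrist'))
E
```

```text
{'t': 0.05, 'qpos': array([ 1.16101500e+00,  4.23792137e-01,  1.63066374e+00,  5.96807837e-06,
        1.08861090e+00, -1.89937978e-02]), 'qvel': array([-0.00104407, -0.00143905, -0.00104531,  0.00026866, -0.00147485,
       -0.00102786]), 'joint_torque': array([ 3.15797697e-04, -5.46079159e+01, -2.74618417e+01,  6.47103041e-02,
        1.87277910e-02, -7.14452455e-06]), 'ee_pos': array([237.87517029, 577.5028969 , 301.94233933]), 'orientation': array([-6.09891291e-01, -3.08149785e+00,  2.26054953e-03]), 'ft_force': array([-0.0079774 , -1.17925898, -0.12441748]), 'moment': array([-0.01689329,  0.07045128,  0.03231596]), 'grasp_force': 0.0, 'width': 88.16956992231812}
top (array([ 350.06107894,  -35.05793595, 1203.31665804]), array([ 0.14913142, -0.00789203, -0.98907727])) 508.41283527093134
scene (array([1315.05556615, -286.92342639,  868.66496164]), array([-0.68705897,  0.23343369, -0.6882305 ])) 449.0078532531566
{'fx': 398.47249413375215, 'fy': 398.47249413375215, 'cx': 322.2505465721366, 'cy': 243.70240490440727, 'hand_eye': array([[-1.18619221e-03, -9.70517463e-01, -2.41027899e-01,
         6.40634080e+01],
       [ 9.99999160e-01, -1.02542536e-03, -7.92431075e-04,
        -5.06693417e-01],
       [ 5.21912076e-04, -2.41028636e-01,  9.70517864e-01,
        -8.24654618e+01],
       [ 0.00000000e+00,  0.00000000e+00,  0.00000000e+00,
         1.00000000e+00]])}
```

View pics/top1.png

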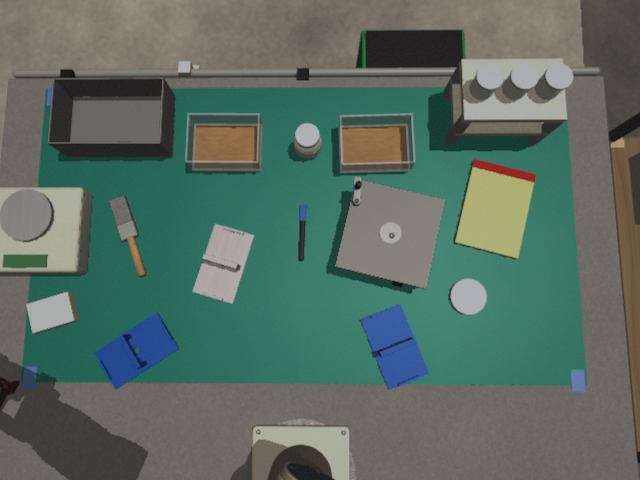

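View pics/scene1.png

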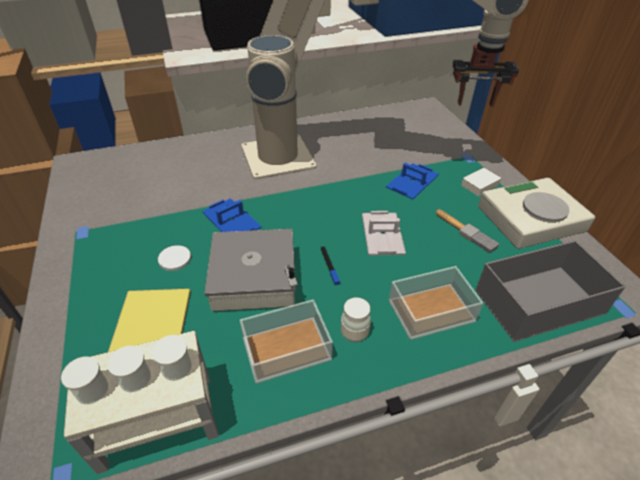

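Candidates in the top view: the pale metal plate at (223,264), and blue plates at (137,350) and (394,346). The pale one is bare aluminium with a bridge handle, so it fits; the blue ones are decoys. The shaker's hub is at (391,233) and the latch at (357,190), near the +x/+y corner. The pin shows near (392,235). Next I measure and confirm these in an enlarged crop.

Run:
```python
from h import *
im,o=shot('top')
hsv=cv2.cvtColor(im,cv2.COLOR_RGB2HSV)
m=((hsv[...,1]<90)&(hsv[...,2]>70)).astype(np.uint8)
def rect(x0,y0,x1,y1,mm=m):
    k=np.zeros_like(mm);k[y0:y1,x0:x1]=mm[y0:y1,x0:x1]
    cs,_=cv2.findContours(k,cv2.RETR_EXTERNAL,cv2.CHAIN_APPROX_NONE)
    return max(cs,key=cv2.contourArea)
for n,b,z in(('carrier',(185,215,262,310),6),('shaker',(325,172,455,297),80)):
    c=rect(*b)
    w=np.array([pt('top',q[0],z)[:2] for q in c],np.float32)
    print(n,cv2.minAreaRect(w),cv2.boxPoints(cv2.minAreaRect(w)).round(1).tolist())
a=cv2.resize(im[210:310,180:270],(400,444),interpolation=cv2.INTER_CUBIC)
b=cv2.resize(im[170:290,330:450],(400,400),interpolation=cv2.INTER_CUBIC)
b=cv2.copyMakeBorder(b,0,44,0,0,cv2.BORDER_CONSTANT)
cv2.imwrite('pics/crop1.png',cv2.cvtColor(np.hstack([a,b]),cv2.COLOR_RGB2BGR))
for uv in((391,233),(392,235)):print(pt('top',uv,80))
```

```text
carrier ((475.91217041015625, 185.640625), (105.38842010498047, 173.88894653320312), 73.69791412353516) [[377.70001220703125, 159.5], [544.5999755859375, 110.69999694824219], [574.2000122070312, 211.8000030517578], [407.29998779296875, 260.6000061035156]]
shaker ((538.7421264648438, -199.44789123535156), (211.2429962158203, 215.27365112304688), 76.37875366210938) [[409.29998779296875, -276.70001220703125], [618.5, -327.3999938964844], [668.2000122070312, -122.0999984741211], [459.0, -71.4000015258789]]
[ 535.52966489 -202.55353394   80.        ]
[ 531.00886442 -204.68886223   80.        ]
```

View pics/crop1.png

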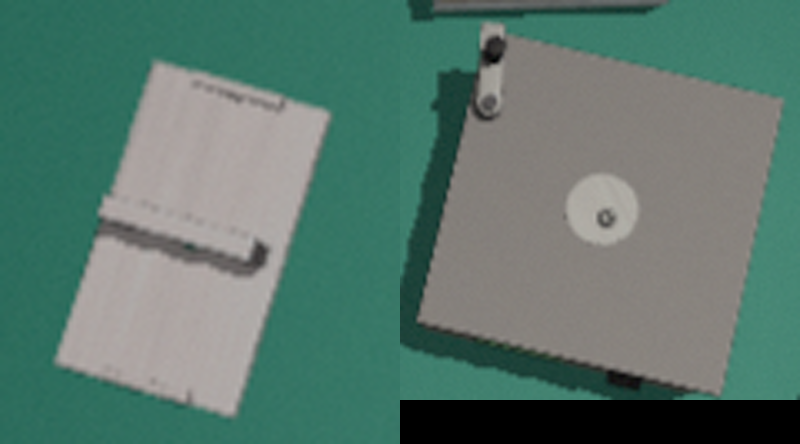

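The crop confirms the aluminium carrier, with its handle across the middle. Its centre is about (476,186) and its x axis is at about -16°. The shaker is at about (536,-202) and -14°. I fly over the shaker first for one close look.

>>> servo_tool:
  plan:
    - [[-1,0.355,-0.93,0,0,0,-0.78],[-1,0.355,-0.93,0,0,0,-0.78],[-1,0.355,-0.93,0,0,0,-0.78],[-1,0.355,-0.93,0,0,0,-0.78],[-1,0.355,-0.93,0,0,0,-0.78]]

```text
t: 0.57
ee_pos: [309.1, 390.1, 302.4]
orientation: [-1.127, -2.932, 0.001]
ft_force: [0.8, 0.2, 0.9]
width: 88.0
grasp_force: 0.0
```

>>> servo_tool:
  plan:
    - [[-1,0.355,-0.93,0,0,0,-0.78],[-1,0.355,-0.93,0,0,0,-0.78],[-1,0.355,-0.93,0,0,0,-0.78],[-1,0.355,-0.93,0,0,0,-0.78],[-1,0.355,-0.93,0,0,0,-0.78]]

```text
t: 0.98
ee_pos: [380.1, 204.0, 302.7]
orientation: [1.608, 2.699, 0.0]
ft_force: [0.8, 0.2, 0.1]
width: 87.7
grasp_force: 0.0
```

>>> servo_tool:
  plan:
    - [[-1,0.355,-0.93,0,0,0,-0.78],[-1,0.355,-0.93,0,0,0,-0.78],[-1,0.355,-0.93,0,0,0,-0.78],[-1,0.355,-0.93,0,0,0,-0.78],[-1,0.355,-0.93,0,0,0,-0.78]]

```text
t: 1.4
ee_pos: [451.2, 17.9, 302.8]
orientation: [2.042, 2.387, 0.0]
ft_force: [1.5, 2.0, 0.2]
width: 87.6
grasp_force: 0.0
```

>>> servo_tool:
  plan:
    - [[-1,0.355,-0.93,0,0,0,-0.78],[-1,0.355,-0.93,0,0,0,-0.78],[-1,0.355,-0.93,0,0,0,-0.78],[-1,0.355,-0.93,0,0,0,-0.78],[-1,0.355,-0.93,0,0,0,-0.78]]

```text
t: 1.82
ee_pos: [522.2, -168.2, 302.5]
orientation: [-2.417, -2.006, 0.0]
ft_force: [1.0, 0.6, 0.6]
width: 87.8
grasp_force: 0.0
```

>>> servo_tool:
  plan:
    - [[-1,0.355,-0.93,0,0,0,-0.78],[-1,0,0,0,0,0,0],[-1,0,0,0,0,0,0]]

```text
t: 2.07
ee_pos: [536.4, -205.1, 302.1]
orientation: [-2.483, -1.924, 0.0]
ft_force: [-0.5, 0.2, -0.4]
width: 87.7
grasp_force: 0.0
```

Run:
```python
from h import *
im,o=shot('wrist','w1.png')
np.save('w1.npy',{'o':o},allow_pickle=True)
print(o['t'],o['ee_pos'],o['orientation'],o['qpos'])
```

```text
2.0667 [ 536.36810043 -205.13477934  302.07913327] [-2.48280882e+00 -1.92400841e+00  4.30573675e-04] [-3.86026860e-01  3.50087872e-01  1.74444824e+00  4.47876417e-05
  1.04766997e+00 -1.33788294e-01]
```

View pics/w1.png

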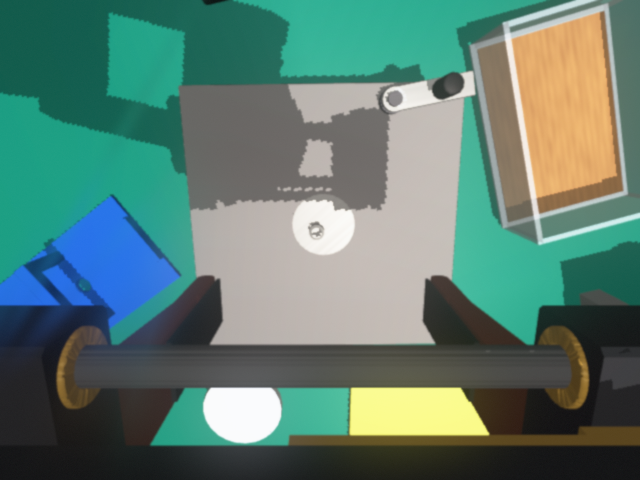

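This shows the hub disc centred near (323,225) with the pin at (316,230), the latch pivot at (393,98) and its post at (449,86). Next I turn these into positions.

Run:
```python
from h import *
im=cv2.cvtColor(cv2.imread('pics/w1.png'),cv2.COLOR_BGR2RGB); o=np.load('w1.npy',allow_pickle=True).item()['o']
g=im.min(2); k=np.zeros_like(g);k[150:290,260:390]=(g[150:290,260:390]>200)
cs,_=cv2.findContours(k,cv2.RETR_EXTERNAL,cv2.CHAIN_APPROX_NONE); c=max(cs,key=cv2.contourArea)
w=np.array([pt('wrist',q[0],80,o)[:2] for q in c],np.float32)
print('hub',cv2.fitEllipse(cv2.convexHull(w)))
w=cv2.fitEllipse(cv2.convexHull(c)); print(w)
# pin: dark in disc
y,x=np.nonzero((g[210:250,300:340]<205)); print('pinpx',x.mean()+300,y.mean()+210, np.ptp(x),np.ptp(y))
for n,uv,z in(('pin',(x.mean()+300,y.mean()+210),88),('pivot',(393.5,98.5),97),('post',(450,84),123),('postb',(450,86),100),('TL',(180,86),80),('L2',(195,262),80),('R1',(464,104),80),('R2',(453,262),80)):
    print(n,pt('wrist',uv,z,o).round(1))
a=pt('wrist',(180,86),80,o);b=pt('wrist',(195,262),80,o);print(np.degrees(np.arctan2(*(b-a)[[1,0]])))
a=pt('wrist',(464,104),80,o);b=pt('wrist',(453,262),80,o);print(np.degrees(np.arctan2(*(b-a)[[1,0]])))
Rt=R.from_rotvec(o['orientation']).as_matrix();print('tool y',np.degrees(np.arctan2(Rt[1,1],Rt[0,1])))
cv2.imwrite('pics/crop2.png',cv2.cvtColor(np.hstack([cv2.resize(im[190:260,285:355],(400,400),interpolation=cv2.INTER_CUBIC),cv2.resize(im[50:150,370:470],(400,400),interpolation=cv2.INTER_CUBIC)]),cv2.COLOR_RGB2BGR))
```

```text
hub ((538.45458984375, -202.72055053710938), (44.56175231933594, 49.66372299194336), 65.86264038085938)
((322.8985290527344, 225.96397399902344), (56.34355926513672, 63.530330657958984), 95.37362670898438)
pinpx 314.55721393034827 230.34328358208955 36 39
pin [ 532.1 -202.6   88. ]
pivot [ 608.3 -125.4   97. ]
post [ 638.7 -127.5  123. ]
postb [ 646.  -127.3  100. ]
TL [465.1 -77.7  80. ]
L2 [ 432.7 -205.2   80. ]
R1 [ 660.2 -140.9   80. ]
R2 [ 631.7 -256.7   80. ]
-104.24353527959238
-103.82016796063341
tool y -14.453485920723368
```

View pics/crop2.png

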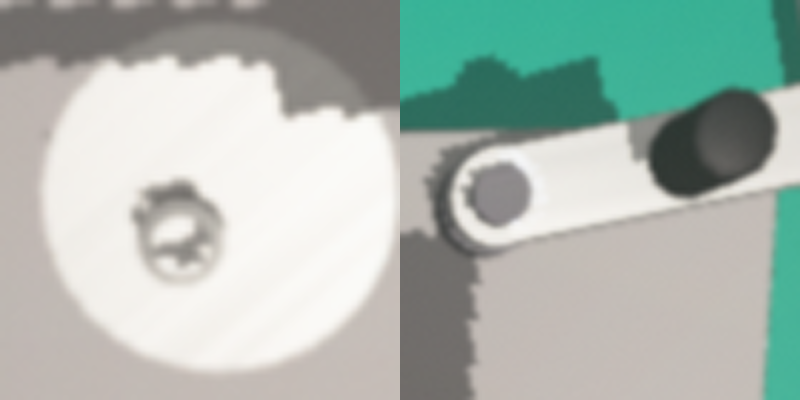

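The left crop shows the hub disc centred at (323.2,224.3) with the pin down-left of it at about (316.9,231.3). The right crop shows the latch pivot, with the post up-right of it.

Run:
```python
from h import *
o=np.load('w1.npy',allow_pickle=True).item()['o']
h=pt('wrist',(323.2,224.3),80,o);p=pt('wrist',(316.9,231.3),85,o);print(h,p,np.linalg.norm((p-h)[:2]))
a=np.radians(-14.1);X=np.array([np.cos(a),np.sin(a)]);Y=np.array([-X[1],X[0]])
u=(p-h)[:2];u=u/np.linalg.norm(u)*7;print('pin',h[:2]+u,'pivot pred',h[:2]+50*X+90*Y)
print('pivot',pt('wrist',(370+500/8*2/1,50),97,o)) if 0 else print('pivot',pt('wrist',(370+498/4-100,50+192/4),96,o),'posttop',pt('wrist',(370+736/4-100,50+132/4),123,o))
```

```text
[ 539.22069706 -201.20504671   80.        ] [ 533.39825913 -204.33706148   85.        ] 6.611376557408566
pin [ 533.0560103  -204.52116449] pivot pred [ 609.63964889 -126.09731593]
pivot [ 609.19299348 -125.21599221   96.        ] posttop [ 641.21388059 -127.51546941  123.        ]
```

>>> servo_tool:
  plan:
    - [[-1,-0.15,0.978,-0.1,0,0,-0.04],[-1,-0.15,0.978,-0.1,0,0,-0.04],[-1,-0.15,0.978,-0.1,0,0,-0.04],[-1,-0.15,0.978,-0.1,0,0,-0.04],[-1,-0.15,0.978,-0.1,0,0,-0.04]]

```text
t: 2.53
ee_pos: [504.4, -4.9, 282.5]
orientation: [-2.495, -1.908, 0.001]
ft_force: [1.0, 0.1, 0.1]
width: 87.5
grasp_force: 0.0
```

>>> servo_tool:
  plan:
    - [[-1,-0.15,0.978,-0.1,0,0,-0.04],[-1,-0.15,0.978,-0.1,0,0,-0.04],[-1,-0.15,0.978,-0.1,0,0,-0.04],[-1,-0.15,0.978,-0.1,0,0,-0.04],[-1,-0.15,0.978,-0.1,0,0,-0.04]]

```text
t: 2.95
ee_pos: [474.0, 190.5, 262.7]
orientation: [-2.511, -1.887, 0.001]
ft_force: [1.3, -0.1, 0.4]
width: 88.0
grasp_force: 0.0
```

>>> servo_tool:
  plan:
    - [[-1,0,0,0,0,0,0],[-1,0,0,0,0,0,0]]

```text
t: 3.12
ee_pos: [474.3, 190.4, 262.5]
orientation: [-2.507, -1.892, 0.002]
ft_force: [-0.1, 0.2, -1.1]
width: 87.7
grasp_force: 0.0
```

Run:
```python
from h import *
im,o=shot('wrist','w2.png')
np.save('w2.npy',{'o':o},allow_pickle=True)
print(o['t'],o['ee_pos'],o['orientation'])
```

```text
3.1167 [474.29936403 190.35568262 262.45411172] [-2.50748698e+00 -1.89211374e+00  1.62374981e-03]
```

View pics/w2.png

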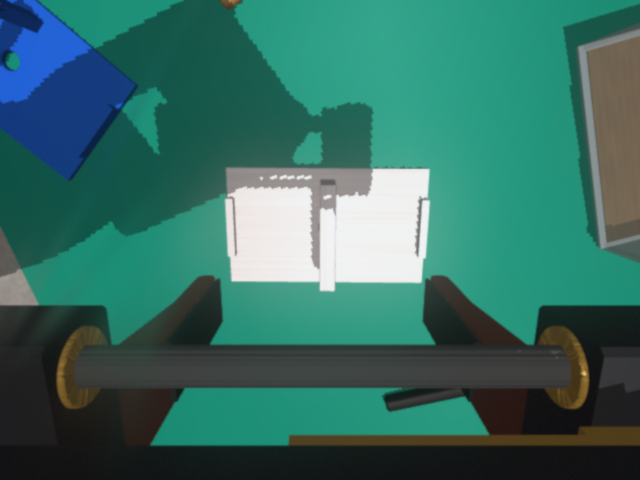

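The plate's corners are at (226,168), (430,168), (422,283) and (232,282), and the bar's top runs from (328,181) to (327.5,291).

Run:
```python
from h import *
o=np.load('w2.npy',allow_pickle=True).item()['o']
c=np.array([pt('wrist',q,6,o) for q in((226,168),(430,168),(422,283),(232,282))]);print(c.round(1),c.mean(0))
e=c[1]+c[2]-c[0]-c[3];print('x ang',np.degrees(np.arctan2(e[1],e[0])))
b=[pt('wrist',q,54,o) for q in((328,181),(327.5,291))];print(b,(b[0]+b[1])/2)
Rt=R.from_rotvec(o['orientation']).as_matrix();print('tool y',np.degrees(np.arctan2(Rt[1,1],Rt[0,1])))
```

```text
[[410.4 256.1   6. ]
 [574.5 209.    6. ]
 [545.9 111.5   6. ]
 [382.1 159.4   6. ]] [478.23274638 183.98638769   6.        ]
x ang -16.148201759295386
[array([490.01181951, 226.42438551,  54.        ]), array([466.62539562, 145.16319676,  54.        ])] [478.31860757 185.79379114  54.        ]
tool y -15.924653697581224
```

>>> servo_tool:
  plan:
    - [[-1,0.1,-0.14,-0.9,0,0,0],[-1,0,0,-0.98,0,0,0],[-1,0,0,-0.98,0,0,0],[-1,0,0,-0.7,0,0,0],[-1,0,0,-0.27,0,0,0]]

```text
t: 3.58
ee_pos: [478.1, 180.2, 106.3]
orientation: [-2.514, -1.882, 0.009]
ft_force: [-0.0, 0.6, 0.2]
width: 88.0
grasp_force: 0.0
```

>>> servo_tool:
  plan:
    - [[1,0,0,0,0,0,0],[1,0,0,0,0,0,0],[1,0,0,0,0,0,0],[1,0,0,0,0,0,0],[1,0,0,0,0,0,0]]

```text
t: 4.0
ee_pos: [481.1, 182.5, 111.1]
orientation: [2.513, 1.884, 0.004]
ft_force: [-0.2, 0.0, -0.1]
width: 58.0
grasp_force: 0.0
```

>>> servo_tool:
  plan:
    - [[1,0,0,0,0,0,0],[1,0,0,0,0,0,0],[1,0,0,0,0,0,0]]

```text
t: 4.25
ee_pos: [480.4, 182.4, 109.9]
orientation: [2.514, 1.884, 0.001]
ft_force: [0.3, 0.1, 0.2]
width: 37.9
grasp_force: 0.0
```

>>> servo_tool:
  plan:
    - [[1,0,0,0,0,0,0],[1,0,0,0,0,0,0],[1,0,0,0,0,0,0],[1,0,0,0,0,0,0],[1,0,0,0,0,0,0]]

```text
t: 4.67
ee_pos: [479.3, 182.2, 109.3]
orientation: [-2.513, -1.884, 0.003]
ft_force: [-4.4, 1.9, 4.1]
width: 11.7
grasp_force: 30.0
```

Run:
```python
from h import *
o=readout.get_obs();print(o['ee_pos'],o['width'],o['grasp_force'],o['ft_force'])
```

```text
[479.33575733 182.19614972 109.31399947] 11.748211268472254 30.000561475753784 [-4.42017743  1.94990964  4.0661929 ]
```

>>> servo_tool:
  plan:
    - [[1,0,0,0.3,0,0,0],[1,0,0,0.75,0,0,0],[1,0,0,0.9,0,0,0],[1,0,0,0.9,0,0,0],[1,0,0,0.9,0,0,0]]

```text
t: 5.08
ee_pos: [480.0, 182.0, 261.4]
orientation: [2.514, 1.884, -0.0]
ft_force: [1.0, 0.3, -3.1]
width: 11.9
grasp_force: 30.0
```

>>> servo_tool:
  plan:
    - [[1,0,-0.3,0,0,0,0],[1,0.09,-0.7,0,0,0,0],[1,0.15,-0.9,0,0,0,0.1],[1,0.15,-0.9,0,0,0,0.1],[1,0.15,-0.9,0,0,0,0.1]]

```text
t: 5.5
ee_pos: [501.4, 32.5, 259.3]
orientation: [2.487, 1.919, -0.0]
ft_force: [1.8, 0.2, -3.4]
width: 11.9
grasp_force: 30.0
```

>>> servo_tool:
  plan:
    - [[1,0.15,-0.9,0,0,0,0.07],[1,0.15,-0.9,0,0,0,0],[1,0.15,-0.9,0,0,0,0],[1,0.15,-0.9,0,0,0,0],[1,0.15,-0.9,0,0,0,0]]

```text
t: 5.92
ee_pos: [531.3, -148.0, 258.9]
orientation: [-2.483, -1.924, 0.001]
ft_force: [0.6, 1.1, -3.4]
width: 12.0
grasp_force: 30.0
```

>>> servo_tool:
  plan:
    - [[1,0.09,-0.6,0,0,0,0],[1,0,-0.2,0,0,0,0],[1,0,0,0,0,0,0],[1,0,0,0,0,0,0],[1,0,0,0,0,0,0]]

```text
t: 6.33
ee_pos: [534.8, -176.6, 259.1]
orientation: [-2.481, -1.925, 0.001]
ft_force: [-0.6, 0.2, -3.7]
width: 11.9
grasp_force: 30.0
```

Run:
```python
from h import *
im,o=shot('wrist','w3.png')
np.save('w3.npy',{'o':o},allow_pickle=True)
Rt=R.from_rotvec(o['orientation']).as_matrix()
print(o['t'],o['ee_pos'],o['ft_force'],o['moment'],o['width'],Rt[:,2],np.degrees(np.arctan2(Rt[1,1],Rt[0,1])))
```

```text
6.3333 [ 534.82820024 -176.58047032  259.05682999] [-0.56470417  0.19142788 -3.6714261 ] [-0.052564    0.09160933  0.02804071] 11.948621959646825 [-1.17302139e-03  7.21563196e-04 -9.99999052e-01] -14.406251890541286
```

View pics/w3.png

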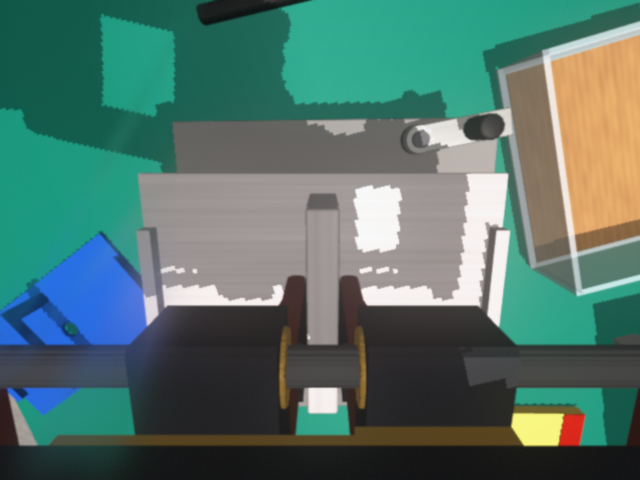

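The carrier hangs level. The bar's top runs from (322,208) to (323,412) and the plate's +y edge from (138,174) to (509,174).

Run:
```python
from h import *
o=np.load('w3.npy',allow_pickle=True).item()['o'];t=np.array(o['ee_pos']);Rt=R.from_rotvec(o['orientation']).as_matrix()
f=lambda q,d:Rt.T@(pt('wrist',q,t[2]-d,o)-t)
a=f((322,208),55);b=f((323,412),55);print('bar in tool',a,b,(a+b)/2)
c=f((138,174),103);d=f((509,174),103);print('edge',c,d,(c+d)/2-[50,0,0],np.degrees(np.arctan2((d-c)[0],(d-c)[1])))
```

```text
bar in tool [43.21467847  1.04262371 55.01627017] [-38.42470499   1.33054138  54.98266154] [ 2.39498674  1.18658254 54.99946585]
edge [ 51.60995672 -83.55650889 103.13103653] [ 51.4169037   86.97841254 102.90659198] [  1.51343021   1.71095182 103.01881425] -0.06486131078104501
```

>>> servo_tool:
  plan:
    - [[1,-0.09,-0.7,0,0,0,0],[1,0,-0.04,-0.45,0,0,0],[1,0,0,-0.5,0,0,0],[1,0,0,-0.3,0,0,0],[1,0,0,-0.05,0,0,0]]

```text
t: 6.8
ee_pos: [530.6, -205.7, 205.2]
orientation: [-2.478, -1.924, 0.003]
ft_force: [-0.4, 0.4, -3.8]
width: 11.7
grasp_force: 30.0
```

>>> servo_tool:
  plan:
    - [[1,0,0,0,0,0,0],[1,0,0,0,0,0,0],[1,0,0,0,0,0,0],[1,0,0,0,0,0,0]]

```text
t: 7.13
ee_pos: [532.4, -207.3, 208.5]
orientation: [2.481, 1.924, 0.001]
ft_force: [0.2, -0.2, -3.1]
width: 11.8
grasp_force: 30.0
```

>>> servo_tool:
  plan:
    - [[1,-0.02,0.02,-0.05,0,0,0],[1,0,0,-0.05,0,0,0],[1,0,0,-0.05,0,0,0],[1,0,0,0,0,0,0],[1,0,0,0,0,0,0]]

```text
t: 7.55
ee_pos: [530.9, -206.5, 201.3]
orientation: [-2.483, -1.924, 0.0]
ft_force: [-0.9, 0.3, -3.6]
width: 11.5
grasp_force: 30.0
```

>>> servo_tool:
  plan:
    - [[1,0,0,-0.025,0,0,0],[1,0,0,-0.025,0,0,0],[1,0,0,0,0,0,0],[1,0,0,0,0,0,0]]

```text
t: 7.88
ee_pos: [531.0, -206.6, 199.4]
orientation: [-2.483, -1.924, 0.0]
ft_force: [1.1, 0.5, -3.1]
width: 11.7
grasp_force: 30.0
```

>>> servo_tool:
  plan:
    - [[1,0,0,-0.025,0,0,0],[1,0,0,0,0,0,0],[1,0,0,0,0,0,0]]

```text
t: 8.13
ee_pos: [531.0, -206.5, 198.4]
orientation: [-2.483, -1.925, 0.0]
ft_force: [0.1, 0.1, -3.7]
width: 11.8
grasp_force: 30.0
```

>>> servo_tool:
  plan:
    - [[1,0,0,-0.025,0,0,0],[1,0,0,0,0,0,0],[1,0,0,0,0,0,0]]

```text
t: 8.38
ee_pos: [531.0, -206.5, 197.4]
orientation: [-2.483, -1.925, 0.0]
ft_force: [-0.6, 0.7, -4.2]
width: 11.9
grasp_force: 30.0
```

>>> servo_tool:
  plan:
    - [[1,0,0,-0.025,0,0,0],[1,0,0,0,0,0,0],[1,0,0,0,0,0,0]]

```text
t: 8.63
ee_pos: [531.0, -206.5, 196.4]
orientation: [-2.483, -1.925, 0.0]
ft_force: [-0.4, 0.0, -3.7]
width: 11.6
grasp_force: 30.0
```

>>> servo_tool:
  plan:
    - [[1,0,0,-0.02,0,0,0],[1,0,0,0,0,0,0],[1,0,0,0,0,0,0]]

```text
t: 8.88
ee_pos: [531.0, -206.5, 195.6]
orientation: [-2.483, -1.925, 0.0]
ft_force: [0.4, 0.6, -4.0]
width: 11.8
grasp_force: 30.0
```

>>> servo_tool:
  plan:
    - [[1,0,0,-0.025,0,0,0],[1,0,0,0,0,0,0],[1,0,0,0,0,0,0]]

```text
t: 9.13
ee_pos: [531.0, -206.5, 194.6]
orientation: [-2.483, -1.924, 0.0]
ft_force: [0.1, -0.8, -3.4]
width: 11.6
grasp_force: 30.0
```

>>> servo_tool:
  plan:
    - [[1,0,0,-0.025,0,0,0],[1,0,0,0,0,0,0],[1,0,0,0,0,0,0]]

```text
t: 9.38
ee_pos: [531.0, -206.5, 193.6]
orientation: [-2.483, -1.925, 0.0]
ft_force: [-1.1, 0.4, -3.4]
width: 11.8
grasp_force: 30.0
```

The hole is past the pin's top with no side force, so I keep going down.

>>> servo_tool:
  plan:
    - [[1,0,0,-0.025,0,0,0],[1,0,0,-0.025,0,0,0],[1,0,0,0,0,0,0],[1,0,0,0,0,0,0]]

```text
t: 9.72
ee_pos: [531.0, -206.5, 191.6]
orientation: [-2.483, -1.925, 0.0]
ft_force: [-0.1, -0.3, -3.2]
width: 11.8
grasp_force: 30.0
```

>>> servo_tool:
  plan:
    - [[1,0,0,-0.025,0,0,0],[1,0,0,0,0,0,0],[1,0,0,0,0,0,0]]

```text
t: 9.97
ee_pos: [531.0, -206.5, 190.6]
orientation: [-2.483, -1.925, 0.0]
ft_force: [-0.5, -0.5, -3.6]
width: 11.7
grasp_force: 30.0
```

>>> servo_tool:
  plan:
    - [[1,0,0,-0.02,0,0,0],[1,0,0,0,0,0,0],[1,0,0,0,0,0,0]]

```text
t: 10.22
ee_pos: [531.0, -206.5, 189.9]
orientation: [-2.483, -1.925, 0.0]
ft_force: [-0.1, 0.2, -1.8]
width: 11.9
grasp_force: 30.0
```

>>> servo_tool:
  plan:
    - [[1,0,0,-0.012,0,0,0],[1,0,0,0,0,0,0],[-0.3,0,0,0,0,0,0],[-0.3,0,0,0,0,0,0],[-0.3,0,0,0,0,0,0]]

```text
t: 10.63
ee_pos: [531.4, -206.7, 189.8]
orientation: [2.482, 1.924, 0.001]
ft_force: [0.5, -0.4, -0.7]
width: 28.6
grasp_force: 0.0
```

>>> servo_tool:
  plan:
    - [[-0.3,0,0,0,0,0,0],[-0.3,0,0,0,0,0,0],[-0.3,0,0,0.1,0,0,0],[-0.3,0,0,0.9,0,0,0],[-0.3,0,0,0.9,0,0,0]]

```text
t: 11.05
ee_pos: [529.9, -206.1, 264.7]
orientation: [-2.48, -1.922, 0.004]
ft_force: [1.6, 0.3, 0.2]
width: 56.8
grasp_force: 0.0
```

>>> servo_tool:
  plan:
    - [[-0.3,0,0,0.6,0,0,0],[0,0,0,0,0,0,0],[0,0,0,0,0,0,0]]

```text
t: 11.3
ee_pos: [531.7, -206.8, 291.2]
orientation: [2.48, 1.923, 0.003]
ft_force: [-0.4, -0.2, -0.4]
width: 47.2
grasp_force: 0.0
```

Run:
```python
from h import *
im,o=shot('wrist','w4.png')
np.save('w4.npy',{'o':o},allow_pickle=True)
print(o['t'],o['ee_pos'],o['width'])
```

```text
11.3 [ 531.66351204 -206.77081718  291.1743245 ] 47.23000337194481
```

View pics/w4.png

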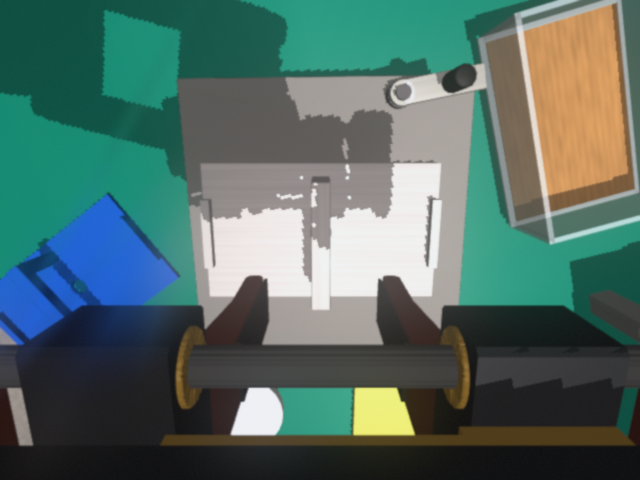

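The carrier lies flat, square and off the latch. The latch blade still stands clear, with its post at about (460,76). Next I straddle the post with the jaws along its direction of travel, as a loose cage, and carry it round the arc.

>>> servo_tool:
  plan:
    - [[0.2,0.27,0.2,0,0,0,0.96],[0.2,0.27,0.2,0,0,0,0.96],[0.2,0.27,0.2,0,0,0,0.96],[0.2,0.27,0.2,0,0,0,0.96],[0.2,0.27,0.2,0,0,0,0.96]]

```text
t: 11.77
ee_pos: [584.6, -165.9, 287.2]
orientation: [-2.022, -2.4, 0.002]
ft_force: [0.5, 0.5, -0.0]
width: 35.2
grasp_force: 0.0
```

>>> servo_tool:
  plan:
    - [[0.2,0.27,0.2,0,0,0,0.96],[0.2,0.27,0.2,0,0,0,0.96],[0.2,0.27,0.2,0,0,0,0.96],[0.2,0.27,0.2,0,0,0,0.96],[0.2,0.27,0.2,0,0,0,0.96]]

```text
t: 12.18
ee_pos: [638.7, -125.9, 287.0]
orientation: [-1.478, -2.768, 0.002]
ft_force: [0.4, -0.8, 0.2]
width: 34.8
grasp_force: 0.0
```

>>> servo_tool:
  plan:
    - [[0.2,0,0,-0.2,0,0,0.96],[0.2,0,0,-0.2,0,0,0.96],[0.2,0,0,-0.2,0,0,0.96],[0.2,0,0,-0.2,0,0,0.96],[0.2,0,0,-0.2,0,0,0.96]]

```text
t: 12.6
ee_pos: [638.0, -126.2, 246.7]
orientation: [-0.87, -3.015, 0.0]
ft_force: [-0.3, 0.2, 0.5]
width: 34.8
grasp_force: 0.0
```

>>> servo_tool:
  plan:
    - [[0.2,0,0,0,0,0,0.96],[0.2,0,0,0,0,0,0.96],[0.2,0,0,0,0,0,0.96],[0.2,0,0,0,0,0,0.96],[0.2,0,0,0,0,0,0.96]]

```text
t: 13.02
ee_pos: [638.0, -126.3, 247.0]
orientation: [-0.224, -3.13, -0.001]
ft_force: [0.4, -0.7, 0.1]
width: 35.1
grasp_force: 0.0
```

>>> servo_tool:
  plan:
    - [[0.2,0,0,0,0,0,0.96],[0.2,0,0,0,0,0,0],[0.2,0,0,0,0,0,0],[0.2,0,0,0,0,0,0]]

```text
t: 13.35
ee_pos: [638.6, -126.4, 248.2]
orientation: [-0.104, -3.138, -0.001]
ft_force: [-0.4, 0.3, -0.4]
width: 35.1
grasp_force: 0.0
```

Run:
```python
from h import *
im,o=shot('wrist','w5.png')
np.save('w5.npy',{'o':o},allow_pickle=True)
Rt=R.from_rotvec(o['orientation']).as_matrix()
print(o['t'],o['ee_pos'],o['width'],o['qpos'],np.degrees(np.arctan2(Rt[1,1],Rt[0,1])),Rt[:,2])
for n,X in(('pivot',(609.4,-125.7,96)),('posttop',(641.3,-127.7,123))):print(n,proj('wrist',X,o))
```

```text
13.35 [ 638.56691883 -126.41846968  248.23637386] 35.10766550681411 [-2.13733825e-01  5.22444564e-01  1.60637639e+00  2.39282606e-05
  1.01468926e+00 -1.71859324e+00] 86.22135176021416 [-1.86961422e-03  4.26593801e-04 -9.99998161e-01]
pivot [321.92124172 206.35248161]
posttop [322.13793916 271.75338704]
```

View pics/w5.png

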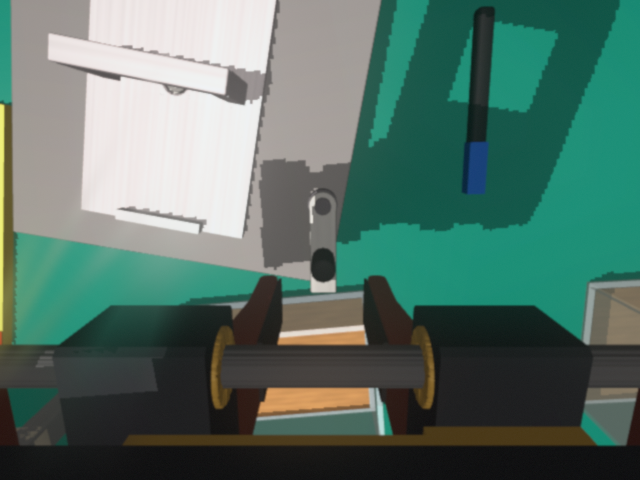

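The pivot is at (322,206) and the post at (322,265). Both are where I predicted and centred between the jaws, so I descend round the post.

>>> servo_tool:
  plan:
    - [[0.2,0.04,-0.03,-0.4,0,0,0],[0.2,0,0,-0.5,0,0,0],[0.2,0,0,-0.4,0,0,0],[0.2,0,0,-0.2,0,0,0],[0.2,0,0,-0.1,0,0,0]]

```text
t: 13.82
ee_pos: [639.9, -127.6, 183.8]
orientation: [-0.101, -3.138, -0.001]
ft_force: [-0.8, 0.3, 0.3]
width: 35.4
grasp_force: 0.0
```

>>> servo_tool:
  plan:
    - [[0.6,0,0,0,0,0,0],[0.6,0,0,0,0,0,0],[0.6,0,0,0,0,0,0],[0.6,0,0,0,0,0,0],[0.6,0,0,0,0,0,0]]

```text
t: 14.23
ee_pos: [641.0, -127.8, 186.2]
orientation: [0.1, 3.139, -0.0]
ft_force: [0.8, 0.2, -0.4]
width: 18.1
grasp_force: 0.0
```

Run:
```python
from h import *
o=readout.get_obs()
Rt=R.from_rotvec(o['orientation']).as_matrix()
print(o['t'],o['ee_pos'],o['width'],o['ft_force'],np.degrees(np.arctan2(Rt[1,1],Rt[0,1])))
c=np.array([609.4,-125.7]);th=np.radians(-4)
prev=np.array(o['ee_pos'][:2])
for i in range(1,22):
    t=th-np.radians(100)*i/21; q=c+32*np.array([np.cos(t),np.sin(t)]); print(i,((q-prev)/40).round(3),q.round(1)); prev=q
```

```text
14.2333 [ 641.01077798 -127.81372223  186.24387202] 18.104961818442295 [ 0.78112378  0.24226879 -0.43343515] 86.3505710316463
1 [ 0.    -0.069] [ 641.  -130.6]
2 [-0.013 -0.065] [ 640.5 -133.2]
3 [-0.018 -0.064] [ 639.8 -135.7]
4 [-0.023 -0.062] [ 638.8 -138.2]
5 [-0.029 -0.06 ] [ 637.7 -140.6]
6 [-0.033 -0.057] [ 636.4 -142.9]
7 [-0.038 -0.054] [ 634.8 -145.1]
8 [-0.042 -0.051] [ 633.1 -147.2]
9 [-0.047 -0.047] [ 631.3 -149. ]
10 [-0.05  -0.043] [ 629.3 -150.8]
11 [-0.054 -0.039] [ 627.1 -152.3]
12 [-0.057 -0.034] [ 624.8 -153.7]
13 [-0.059 -0.03 ] [ 622.5 -154.9]
14 [-0.062 -0.025] [ 620.  -155.9]
15 [-0.064 -0.019] [ 617.5 -156.7]
16 [-0.065 -0.014] [ 614.9 -157.2]
17 [-0.066 -0.009] [ 612.2 -157.6]
18 [-0.066 -0.003] [ 609.6 -157.7]
19 [-0.066  0.002] [ 606.9 -157.6]
20 [-0.066  0.008] [ 604.3 -157.3]
21 [-0.065  0.013] [ 601.7 -156.7]
```

>>> servo_tool:
  plan:
    - [[0.6,0,-0.07,0,0,0,-0.95],[0.6,-0.013,-0.065,0,0,0,-0.95],[0.6,-0.018,-0.064,0,0,0,-0.95],[0.6,-0.023,-0.062,0,0,0,-0.95],[0.6,-0.029,-0.06,0,0,0,-0.95]]

```text
t: 14.65
ee_pos: [637.4, -140.2, 186.0]
orientation: [0.75, 3.05, 0.001]
ft_force: [-0.2, 3.4, 1.2]
width: 17.6
grasp_force: 1.0
```

>>> servo_tool:
  plan:
    - [[0.6,-0.033,-0.057,0,0,0,-0.95],[0.6,-0.038,-0.054,0,0,0,-0.95],[0.6,-0.042,-0.051,0,0,0,-0.95],[0.6,-0.047,-0.047,0,0,0,-0.95],[0.6,-0.05,-0.043,0,0,0,-0.95]]

```text
t: 15.07
ee_pos: [629.1, -150.3, 185.9]
orientation: [1.362, 2.83, 0.001]
ft_force: [0.4, 1.7, 0.4]
width: 17.5
grasp_force: 1.0
```

>>> servo_tool:
  plan:
    - [[0.6,-0.054,-0.039,0,0,0,-0.95],[0.6,-0.057,-0.034,0,0,0,-0.95],[0.6,-0.059,-0.03,0,0,0,-0.95],[0.6,-0.062,-0.025,0,0,0,-0.95],[0.6,-0.064,-0.019,0,0,0,-0.95]]

```text
t: 15.48
ee_pos: [617.5, -156.3, 186.0]
orientation: [1.915, 2.489, 0.002]
ft_force: [2.1, 2.1, -1.3]
width: 17.2
grasp_force: 1.0
```

>>> servo_tool:
  plan:
    - [[0.6,-0.065,-0.014,0,0,0,-0.95],[0.6,-0.066,-0.009,0,0,0,-0.95],[0.6,-0.066,-0.003,0,0,0,-0.95],[0.6,-0.066,0.002,0,0,0,-0.95],[0.6,-0.066,0.008,0,0,0,-0.95]]

```text
t: 15.9
ee_pos: [604.6, -157.2, 186.0]
orientation: [2.385, 2.042, 0.002]
ft_force: [2.2, 1.0, -2.2]
width: 17.8
grasp_force: 1.1
```

>>> servo_tool:
  plan:
    - [[0.6,-0.065,0.013,0,0,0,-0.95],[0.6,0,0,0,0,0,0],[0.6,0,0,0,0,0,0],[0.6,0,0,0,0,0,0]]

```text
t: 16.23
ee_pos: [601.7, -156.8, 185.8]
orientation: [2.463, 1.95, 0.001]
ft_force: [1.1, -0.4, 1.0]
width: 17.6
grasp_force: 0.4
```

>>> servo_tool:
  plan:
    - [[0.6,-0.035,0.008,0,0,0,0],[0.6,0,0,0,0,0,0],[0.6,0.035,-0.008,0,0,0,0],[0.3,0,0,0,0,0,0],[0.3,0,0,0,0,0,0]]

```text
t: 16.65
ee_pos: [601.0, -156.4, 185.1]
orientation: [-2.464, -1.947, 0.001]
ft_force: [-0.6, 0.3, 0.2]
width: 27.8
grasp_force: 0.0
```

>>> servo_tool:
  plan:
    - [[0.3,0,0,0.3,0,0,0],[0.3,0,0,0.9,0,0,0],[0.3,0,0,0.9,0,0,0],[0.3,0,0,0.9,0,0,0],[0.3,0,0,0,0,0,0]]

```text
t: 17.07
ee_pos: [604.2, -157.3, 313.8]
orientation: [2.458, 1.942, 0.011]
ft_force: [2.1, -0.2, 1.5]
width: 31.0
grasp_force: 0.0
```

>>> servo_tool:
  plan:
    - [[0.3,0,0,0,0,0,0],[0.3,0,0,0,0,0,0]]

```text
t: 17.23
ee_pos: [600.8, -156.5, 305.5]
orientation: [-2.465, -1.947, 0.0]
ft_force: [-0.6, -0.1, 0.1]
width: 30.9
grasp_force: 0.0
```

Run:
```python
from h import *
im,o=shot('wrist','w6.png');print(o['t'],o['ee_pos'],o['ft_force'])
for n,X in(('pivot',(609.4,-125.7,96)),('posttop',(601.6,-156.7,123))):print(n,proj('wrist',X,o))
```

```text
17.2333 [ 600.8320748  -156.45022008  305.45628789] [-0.64463747 -0.07401741  0.14222576]
pivot [322.38555169 190.79770151]
posttop [321.85505457 242.04621478]
```

View pics/w6.png

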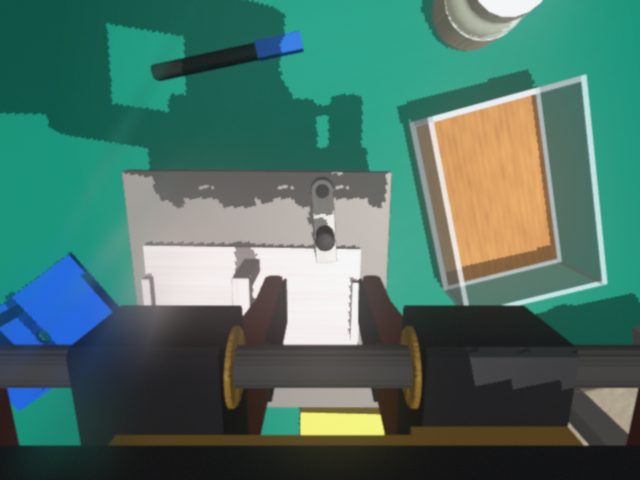

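The latch points straight in over the plate's edge, with its pivot at (322,189) and post at (324,238), about 1.53 rad. The carrier lies flat and the arm is clear, so I hand in.

```bash
python3 -c "
from workcell import close_job
print(close_job())"
```

```text
the job is handed in; nothing more can be done
None
```

The job is handed in. The carrier is seated over the pin and flat on the shaker, and the latch is swung in to about 1.53 rad (estimated from the wrist image). The arm is clear and nothing else was touched; the hand-in returned no verdict.

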